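Lever open the fuse box cover with the pry blade

TASK

Take the pry blade from the blue mat, slide it along the yellow sill about two centimetres into the pry slot of the sloping fuse box, and lever the stiff cover up with it, keeping the hand itself off the cover until the blade has lifted it well ajar, some 20 degrees, and never poking the fuses. Then swing the cover right back to its stop and lay the blade flat on the blue mat again without dropping it. Leave everything else on the bench where it is.

Things in the scene. Friction and masses are not known exactly. Their poses are not given: they have to be found in the camera images.
- pry_blade: Loose pry tool, 185 mm long, 0.13 kg, lying flat on the blue mat: orange handle 100 long x 20 wide x 24 high, steel blade 85 x 20 x 3 flush with the handle's underside. Origin: on the underside of the handle, 30 mm behind its front end (a good place to hold); x along the tool towards the blade tip, z up. The handle spans x = -70 to +30 mm, the blade +30 to +115 mm.
- blade_tip (a point): Middle of the blade's tip edge, at (115, 0, 1.5) mm in the pry_blade frame, same axes.
- mat: Fixed blue mat 260 (x) x 220 (y) x 4 mm high. Origin: centre of its underside, on the bench; its top is at z = 4 mm.
- slot (a point): Pry slot in the front of the fuse box. Point: middle of the slot's floor at its mouth, straight below the cover's front edge, 150 mm above the bench. x points into the slot, 36 degrees upward; y along the cover's front edge; z square to the cover (up and towards the front). The slot is 64 wide (y +-32) and 7.5 high (z 0 to 7.5; its roof is the cover's underside).
- sill (a point): Middle of the outer edge of the yellow sill, at (-14, 0, 0) mm in the slot frame, same axes. The sill is the slot's floor, 64 wide: it runs flat from here, 14 mm in front of the cover, to 24 mm inside it, so the blade can be set down on it by touch and slid in. A 3 mm blade goes 18 mm or more past the mouth only within about 14 degrees of the slot's x axis.
- fusebox: Black fuse box, fixed, sloping 36 degrees up away from its front on a green bracket. Same origin and axes as slot: the box spans x = 0 to 110, y = -80 to 80, z = -42 to 7.5 mm, with a grey cover 5 mm thick on top. Grey cable stubs stand out 30 mm at +y and 20 mm at -y, 32 dia.
- fuses: Block of coloured fuses and relays inside the fuse box, fixed; it may not be pressed. Same origin and axes as slot: it fills x = 36 to 102, y = -68 to 68, z = -38 to -4 mm.
- cover (a joint): Angle of the grey cover (plate 110 x 164 x 5 mm, 0.16 kg), rad: 0 closed (parallel to the slot's x), growing as its front edge rises, stop at 2.0 (nearly upright, 11 degrees short of vertical). The hinge is stiff (friction 0.32 N m, about 4 N at the front edge together with the cover's weight) and stays wherever it is left.
- cover_hinge (a point): Middle of the cover's hinge line, on the cover's underside; in the slot frame at (110, 0, 7.5) mm. The hinge axis is y. Its axes turn with the cover; the cover extends from it along its own -x, and its own z points out of the cover's top.
- cover_edge (a point): Middle of the lower front edge of the cover, 110 mm from the hinge; moves with the cover, same axes as cover_hinge. Closed, it is at (0, 0, 7.5) mm in the slot frame.
- spanner: Loose steel spanner, 160 mm long, lying on the mat beside the blade; bystander. Origin: middle of its underside, x along it.
- spray_can: Loose blue spray can with a white label, 60 dia x 170 high; bystander. Origin: centre of its underside.
- grease_jar: Loose amber jar with black cap, 72 dia x 90 high; bystander. Origin: centre of its underside.
- piston: Loose aluminium piston, 76 dia x 75 high; bystander. Origin: centre of its underside.
- part_carton: Loose cardboard carton 110 x 70 x 60 high; bystander. Origin: centre of its underside.
There are look-alikes about, which are no part of the job. Of the things like the pry_blade, leave any that is black or pink; of the rest the larger one is meant.

How it is judged:
By the outcome, as a careful person would: the job done as asked, in the order asked, and still so for the second after the job is handed in, with the robot touching nothing.
It also fails if it takes over 61 s, if anything falls off the work surface, if the arm or the gripper's body presses on something with over 40 N, if the wrist force passes 120 N, or if a joint passes its speed limit or range.

ROBOT

A 6-joint arm with a two-finger parallel gripper is mounted at the origin on the work surface. World frame = base frame: x ahead of the robot, y to its left, z up, the work surface at z = 0. Lengths are in m, angles in rad, forces in N, time in s.
With the tool pointing down it reaches from about 0.3 to 0.875 m from the base axis. Payload 6.4 kg.
Tool frame: the origin (TCP) lies midway between the tips of the shut fingers; the grasp point (between the pads) lies 19 mm behind it; z points along the fingers, y is the line along which they close (so a half turn about z gives the same grasp; the last joint's range is limited). The gripper opens to 85 mm and grips with 20 to 120 N. Pads are 22 mm wide; open, the fingers measure 114 mm over their backs; the gripper's body (76 mm by 85 mm) begins 54 mm behind the grasp point. The pads swing forward as they close: fully open they stand 13 mm farther back than shut.
Start: joints at [1.101, 0.181, 1.607, -0, 1.354, -0.206], TCP at [0.15, 0.555, 0.231] pointing down, gripper open.
Joint ranges: [-2.99, 2.99], [-0.89, 2.07], [0.3, 2.58], [-1.14, 4.28], [0, 2.63], [-3.12, 3.12]. Speed limits (rad/s): [2.57, 2.57, 3.01, 3.14, 3.14, 3.14].

INTERFACE

Orientations are given as a unit quaternion [w, x, y, z].
In Python, from bench import status, camera, ctrl gives the robot as it stands. The module is installed in compiled form; this text tells all that it offers.
- The arm moves only by the shell command python3 -m handwheel 'ROWS'. ROWS is JSON, a list that holds one entry, the list of rows, each a list of 7 numbers: the opening, from -1 (shut) to 1 (fully open), then the shift along the tool's x, y, z in cm, then the turn, a rotation vector about the tool's x, y, z in degrees. A call has 1 to 10 rows; each row is the pose to reach, as a shift and turn from the pose commanded when the call began, along the tool's axes at that moment; what a row does not reach only later rows make up. A row lasts 1/8 s, in which the tool goes at most 62.5 mm and 10.7 degrees, less where a joint would pass 70% of its speed; a pose out of reach is approached as far as the arm can. A call with a gripper value outside its range is refused whole. The fingers move at their own pace and stop on an object; the grip force is fixed at half the most. Time passes only in rows, so rows that repeat a pose let the fingers close. It gives the time, the measured TCP pose, the force, the opening and the grip force at its end, in the units of the state.
- status.get_obs(): the state, without advancing time (a new reading comes with each control period).
- camera(name): name is "side" or "top" or "wrist"; returns a dict with "frame" (480x640x3 uint8, blue, green, red), "depth" (480x640 float32, m along the optical axis (not along the pixel's ray), 0 where there is no reading), "fx", "fy", "cx", "cy" (pixels), "dist" ([k1, k2, p1, p2, k3] as OpenCV has them; the pictures are not rectified), "extrinsics" (4x4, takes a point from camera to world coordinates); the wrist camera has in their place "hand_eye" (4x4, takes a point from camera to tool coordinates, whose origin is the TCP and whose axes are the flange's). Camera axes: x right, y down, z forward; pixel columns grow to the right and rows downward; lengths in m; the calibration is good to about 2 mm. A picture is of the moment at which its call begins: read the wrist's pose just before it.
- ctrl.hand_in(): hands the job in; it is judged then, once.
The state is a dict: "time_s": time; "q": joint angles; "dq": joint speeds; "joint_efforts": joint torques, N m; "eef_pos": TCP position; "eef_rot": TCP orientation; "wrist_force": force on the tool from outside, world axes, zero at the start; "torque": the same for the moment, N m; "opening": opening from 0.0 (shut) to 1.0 (fully open); "grasp_force": force on a finger pad.
Only numpy, scipy, OpenCV 4.12 (cv2) and the standard library are available. Lean on these libraries where they do the work, as an engineer would, in place of code of your own. Each camera call takes 0.05 s, during which the arm holds its last target. There are 200 camera calls.

## Working session

There is one attempt and no reset: what is moved stays moved. The work goes in short steps, Python scripts to look and compute and a shell command to move; the robot and the scene stay as the last step left them, time stands still between calls to the robot, and variables do not carry over. Pictures are saved under pics/ and viewed, at most 10 in all, crops included, and the job is handed in when it is done.

```bash
mkdir -p pics; cat > h.py <<'E'
import numpy as np, cv2
from bench import status, camera, ctrl
from scipy.spatial.transform import Rotation as R
def Rq(q): return R.from_quat([q[1],q[2],q[3],q[0]]).as_matrix()
def T(): 
    o=status.get_obs(); M=np.eye(4); M[:3,:3]=Rq(o['eef_rot']); M[:3,3]=o['eef_pos']; return M
def snap(n):
    M=T(); c=camera(n); c['E']=c['extrinsics'] if 'extrinsics' in c else M@np.array(c['hand_eye']); c['E']=np.array(c['E'])
    c['K']=np.array([[c['fx'],0,c['cx']],[0,c['fy'],c['cy']],[0,0,1]]); return c
def ray(c,uv):
    p=cv2.undistortPoints(np.array(uv,float).reshape(-1,1,2),c['K'],np.array(c['dist'])).reshape(-1,2)
    d=np.c_[p,np.ones(len(p))]; return c['E'][:3,3], d@c['E'][:3,:3].T, d
def plane(c,uv,z):
    o,d,_=ray(c,uv); return o+d*((z-o[2])/d[:,2])[:,None]
def deep(c,uv):
    o,d,_=ray(c,uv); u=np.array(uv).reshape(-1,2).astype(int); return o+d*c['depth'][u[:,1],u[:,0]][:,None]
E
python3 - <<'E'
from h import *
import pickle
for n in ['side','top']:
    c=snap(n); cv2.imwrite(f'pics/{n}0.png',c['frame']); pickle.dump(c,open(n+'0.pkl','wb')); print(n,c['E'].round(3).tolist())
print(status.get_obs())
E
```

```text
side [[0.792, -0.37, 0.486, -0.352], [-0.611, -0.497, 0.616, -1.074], [0.014, -0.785, -0.62, 1.23], [0.0, 0.0, 0.0, 1.0]]
top [[-0.025, -0.993, 0.116, 0.336], [-1.0, 0.026, 0.015, -0.024], [-0.018, -0.116, -0.993, 1.55], [0.0, 0.0, 0.0, 1.0]]
{'time_s': 0.1, 'q': array([ 1.10069940e+00,  1.81522003e-01,  1.60786675e+00, -3.19536698e-06,
        1.35379641e+00, -2.06307754e-01]), 'dq': array([ 0.00057599, -0.00276626, -0.00138739,  0.00178393,  0.00019207,
       -0.00015373]), 'joint_efforts': array([ 2.54136194e-04, -4.45887601e+01, -3.52231872e+01, -4.82891264e-04,
        4.33188630e-03,  4.79155813e-05]), 'eef_pos': array([0.14969248, 0.55467691, 0.23046311]), 'eef_rot': array([-2.62718641e-04,  1.31512124e-01,  9.91314242e-01, -7.51664933e-04]), 'wrist_force': array([ 0.63696435, -0.53269606,  0.45341535]), 'torque': array([-0.00492788, -0.00873445, -0.0232267 ]), 'grasp_force': 0.0, 'opening': 1.0017161074553944}
```

View pics/top0.png

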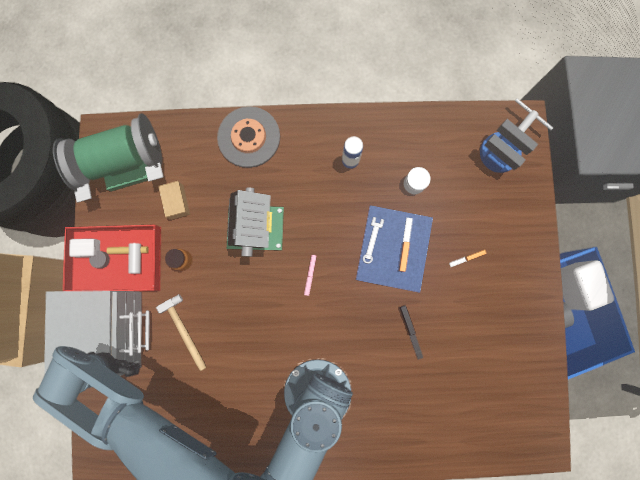

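View pics/side0.png

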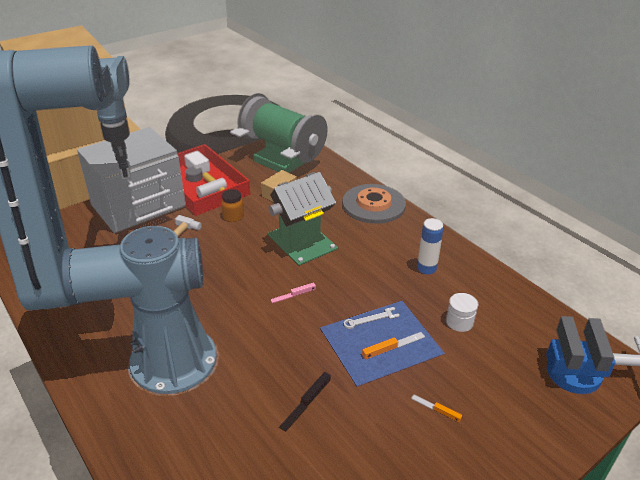

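Top picture: look-alikes are an orange tool on the mat (404,245), a smaller orange one off the mat (468,258), a pink one (310,275) and a black one (410,332). I choose the larger orange one, on the mat. The fuse box is at (255,222), with its yellow sill at (270,222) facing right (-y).

```bash
python3 - <<'E'
from h import *
import pickle
t=pickle.load(open('top0.pkl','rb')); s=pickle.load(open('side0.pkl','rb'))
def mask(c,lo,hi,box):
    h=cv2.cvtColor(c['frame'],cv2.COLOR_BGR2HSV); m=cv2.inRange(h,lo,hi); k=np.zeros_like(m); x0,y0,x1,y1=box; k[y0:y1,x0:x1]=m[y0:y1,x0:x1]; return k
def cloud(c,m):
    v,u=np.nonzero(m); return deep(c,np.c_[u,v])
for nm,c,bo,by in [('top',t,(380,200,440,290),(255,195,285,245)),('side',s,(340,320,450,370),(295,200,330,225))]:
    m=mask(c,(8,150,100),(20,255,255),bo); P=cloud(c,m); r=cv2.minAreaRect(np.argwhere(m)[:,::-1].astype(np.float32))
    print(nm,'orange',m.sum()//255,P.mean(0).round(4),P.min(0).round(4),P.max(0).round(4),r)
    Q=plane(c,cv2.boxPoints(r),.028); print(Q.round(4).tolist())
    m=mask(c,(22,120,100),(35,255,255),by); P=cloud(c,m); print('yellow',m.sum()//255,np.median(P,0).round(4),np.percentile(P,3,axis=0).round(4),np.percentile(P,97,axis=0).round(4))
    r=cv2.minAreaRect(np.argwhere(m)[:,::-1].astype(np.float32)); print(cv2.boxPoints(r).round(1).tolist())
    m=mask(c,(0,0,180),(180,40,255),(395,210,415,250) if nm=='top' else (395,325,430,350)); P=cloud(c,m);print('blade',m.sum()//255,P.mean(0).round(4),P.min(0).round(4),P.max(0).round(4))
a=cv2.resize(t['frame'][195:300,350:490],None,fx=4,fy=4,interpolation=3)
b=cv2.resize(s['frame'][165:265,260:345],None,fx=4,fy=4,interpolation=3)
o=np.zeros((max(a.shape[0],b.shape[0]),800,3),np.uint8); a=cv2.resize(a,None,fx=.8,fy=.8); o[:a.shape[0],:a.shape[1]]=a;o[:b.shape[0],450:450+b.shape[1]]=b[:,:350]
cv2.imwrite('pics/crop1.png',o)
E
```

```text
Traceback (most recent call last):
  File "h.py", line 16, in deep
    o,d,_=ray(c,uv); u=np.array(uv).reshape(-1,2).astype(int); return o+d*c['depth'][u[:,1],u[:,0]][:,None]
          ~~~^^^^^^
  File "h.py", line 11, in ray
    p=cv2.undistortPoints(np.array(uv,float).reshape(-1,1,2),c['K'],np.array(c['dist'])).reshape(-1,2)
      ~~~~~~~~~~~~~~~~~~~^^^^^^^^^^^^^^^^^^^^^^^^^^^^^^^^^^^^^^^^^^^^^^^^^^^^^^^^^^^^^^^
cv2.error: OpenCV(4.12.0) /io/opencv/modules/calib3d/src/undistort.dispatch.cpp:347: error: (-215:Assertion failed) CV_IS_MAT(_src) && CV_IS_MAT(_dst) && (_src->rows == 1 || _src->cols == 1) && (_dst->rows == 1 || _dst->cols == 1) && _src->cols + _src->rows - 1 == _dst->rows + _dst->cols - 1 && (CV_MAT_TYPE(_src->type) == CV_32FC2 || CV_MAT_TYPE(_src->type) == CV_64FC2) && (CV_MAT_TYPE(_dst->type) == CV_32FC2 || CV_MAT_TYPE(_dst->type) == CV_64FC2) in function 'cvUndistortPointsInternal'
```

```bash
python3 - <<'E'
from h import *
import pickle
for n,p in [('top',[(405,258),(408,230),(269,222),(270,215)]),('side',[(380,348),(410,340),(313,214)])]:
    c=pickle.load(open(n+'0.pkl','rb')); h=cv2.cvtColor(c['frame'],cv2.COLOR_BGR2HSV)
    print([h[v,u].tolist() for u,v in p],c['depth'][p[0][1],p[0][0]],c['dist'])
E
```

```text
[[18, 110, 255], [0, 0, 255], [24, 86, 229], [25, 124, 255]] 1.5181147 [-0.09329306  0.          0.          0.          0.        ]
[[17, 220, 238], [173, 5, 209], [27, 255, 251]] 1.5976796 [-0.0680897  0.         0.         0.         0.       ]
```

```bash
cat >> h.py <<'E'
def mask(c,lo,hi,box):
    h=cv2.cvtColor(c['frame'],cv2.COLOR_BGR2HSV); m=cv2.inRange(h,lo,hi); k=np.zeros_like(m); x0,y0,x1,y1=box; k[y0:y1,x0:x1]=m[y0:y1,x0:x1]; return k
def cloud(c,m):
    v,u=np.nonzero(m); return deep(c,np.c_[u,v])
def rect(m): return cv2.minAreaRect(np.argwhere(m)[:,::-1].astype(np.float32))
E
python3 - <<'E'
from h import *
import pickle
t=pickle.load(open('top0.pkl','rb')); s=pickle.load(open('side0.pkl','rb'))
for nm,c,bo,by,bb in [('top',t,(385,200,430,290),(262,195,290,245),(395,210,418,252)),('side',s,(340,320,450,370),(295,200,330,225),(395,325,430,350))]:
    m=mask(c,(8,60,100),(21,255,255),bo); P=cloud(c,m); r=rect(m)
    print(nm,'orange',m.sum()//255,P.mean(0).round(4),P.min(0).round(4),P.max(0).round(4))
    print(plane(c,cv2.boxPoints(r),.028).round(4).tolist())
    m=mask(c,(22,60,100),(35,255,255),by); P=cloud(c,m); print('yellow',m.sum()//255,np.median(P,0).round(4),np.percentile(P,3,axis=0).round(4),np.percentile(P,97,axis=0).round(4))
    print(cv2.boxPoints(rect(m)).round(1).tolist())
    m=mask(c,(0,0,180),(180,40,255),bb); print('blade',m.sum()//255,plane(c,cv2.boxPoints(rect(m)),.007).round(4).tolist())
a=cv2.resize(t['frame'][195:300,355:490],None,fx=3,fy=3,interpolation=3)
b=cv2.resize(s['frame'][165:265,260:345],None,fx=4,fy=4,interpolation=3)
o=np.zeros((400,800,3),np.uint8); o[:a.shape[0],:a.shape[1]]=a;o[:b.shape[0],450:450+b.shape[1]]=b
cv2.imwrite('pics/crop1.png',o)
E
```

```text
top orange 1000 [ 0.5224 -0.3337  0.0097] [ 0.3321 -0.4009 -0.0127] [ 0.6415 -0.0245  1.5503]
[[0.635, -0.2443, 0.028], [0.6313, -0.3936, 0.028], [0.3322, -0.3778, 0.028], [0.3364, -0.2317, 0.028]]
yellow 102 [0.556  0.1339 0.1585] [0.5242 0.1034 0.0036] [0.5936 0.1402 0.1716]
[[265.5, 241.3000030517578], [267.0, 205.8000030517578], [283.3999938964844, 206.39999389648438], [282.0, 242.0]]
blade 162 [[0.4788, -0.2982, 0.007], [0.5776, -0.3144, 0.007], [0.5743, -0.338, 0.007], [0.4755, -0.3217, 0.007]]
side orange 1352 [ 0.5335 -0.3586  0.0112] [-0.3516 -1.0738 -0.0109] [ 0.6577 -0.2622  1.2302]
[[0.4171, -0.1688, 0.028], [0.6545, -0.3477, 0.028], [0.5283, -0.4679, 0.028], [0.3102, -0.3024, 0.028]]
yellow 161 [0.5565 0.1376 0.148 ] [0.5215 0.1289 0.0957] [0.5963 0.1779 0.1676]
[[301.29998779296875, 211.8000030517578], [320.79998779296875, 204.5], [324.29998779296875, 213.8000030517578], [304.79998779296875, 221.10000610351562]]
blade 162 [[0.5021, -0.3025, 0.007], [0.5832, -0.319, 0.007], [0.573, -0.3376, 0.007], [0.4928, -0.3209, 0.007]]
```

View pics/crop1.png

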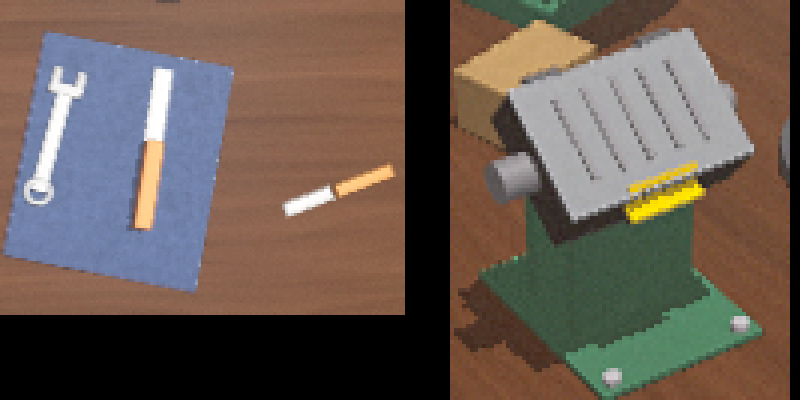

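The crop confirms the choice: the orange tool on the mat at (404,245) is the larger one, with its tip pointing away from the robot. Next I work out the move to hover above it.

```bash
cat >> h.py <<'E'
def rel(p,Rt,M=None):
    M=T() if M is None else M
    return np.r_[M[:3,:3].T@(np.array(p)-M[:3,3])*100, R.from_matrix(M[:3,:3].T@Rt).as_rotvec(degrees=True)].round(2)
def frame(yaw,pitch=0):  # tool holding blade: x along blade, z = -blade z ; degrees, tip up positive
    return (R.from_euler('z',yaw,degrees=True)*R.from_euler('y',-pitch,degrees=True)*R.from_euler('x',180,degrees=True)).as_matrix()
E
python3 - <<'E'
from h import *
a=rel([.34,.1,.27],frame(78)); print(a)
M=np.eye(4);M[:3,:3]=frame(78);M[:3,3]=[.34,.1,.27]
print(rel([.47,-.305,.25],frame(-9.4),M))
E
```

```text
[-3.023e+01 -3.894e+01 -3.900e+00 -9.000e-02  5.000e-02  8.689e+01]
[-36.91  21.14   2.     0.    -0.    87.4 ]
```

```bash
python3 -m handwheel '[[[1,-30.2,-38.9,-3.9,0,0,87],[1,-30.2,-38.9,-3.9,0,0,87],[1,-30.2,-38.9,-3.9,0,0,87],[1,-30.2,-38.9,-3.9,0,0,87],[1,-30.2,-38.9,-3.9,0,0,87],[1,-30.2,-38.9,-3.9,0,0,87],[1,-30.2,-38.9,-3.9,0,0,87],[1,-30.2,-38.9,-3.9,0,0,87],[1,-30.2,-38.9,-3.9,0,0,87],[1,-30.2,-38.9,-3.9,0,0,87]]]'; python3 -m handwheel '[[[1,-37,21,2,0,0,87.4],[1,-37,21,2,0,0,87.4],[1,-37,21,2,0,0,87.4],[1,-37,21,2,0,0,87.4],[1,-37,21,2,0,0,87.4],[1,-37,21,2,0,0,87.4],[1,-37,21,2,0,0,87.4],[1,-37,21,2,0,0,87.4],[1,-37,21,2,0,0,87.4],[1,-37,21,2,0,0,87.4]]]'
python3 - <<'E'
from h import *
import pickle
c=snap('wrist'); pickle.dump(c,open('w1.pkl','wb')); cv2.imwrite('pics/w1.png',c['frame']); print(c['E'].round(3).tolist(), status.get_obs()['q'].round(2))
E
```

```text
time_s: 1.35
eef_pos: [0.3397, 0.101, 0.2699]
eef_rot: [-0.0, 0.778, 0.629, -0.0]
wrist_force: [-0.3, 1.0, -0.5]
opening: 0.999
grasp_force: 0.0
time_s: 2.6
eef_pos: [0.4685, -0.303, 0.2501]
eef_rot: [-0.0, 0.997, -0.08, -0.0]
wrist_force: [-0.3, -0.1, 0.2]
opening: 1.004
grasp_force: 0.0
[[-0.158, -0.934, -0.321, 0.55], [-0.987, 0.15, 0.051, -0.317], [0.001, 0.325, -0.946, 0.394], [0.0, 0.0, 0.0, 1.0]] [-0.79  0.13  1.63  0.    1.39  0.94]
```

View pics/w1.png

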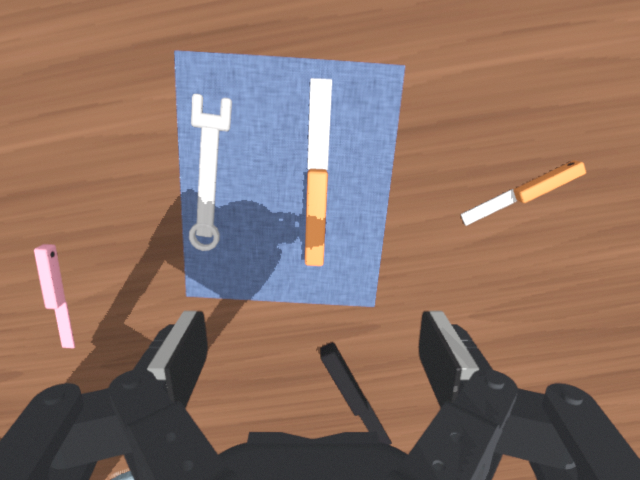

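The wrist picture shows the tool: tip (321,79), blade–handle joint (317,170), handle end (314,266). The spanner is well to the left at (208,165).

```bash
python3 - <<'E'
from h import *
import pickle
c=pickle.load(open('w1.pkl','rb'))
m=mask(c,(0,0,200),(180,30,255),(300,60,345,172)); b=plane(c,cv2.boxPoints(rect(m)),.007); print(b.round(4).tolist())
m=mask(c,(8,120,80),(25,255,255),(295,165,340,275)); m=cv2.morphologyEx(m,cv2.MORPH_OPEN,np.ones((3,3))); h=plane(c,cv2.boxPoints(rect(m)),.028); print(h.round(4).tolist())
bc=b.mean(0);hc=h.mean(0); yaw=np.degrees(np.arctan2(*(bc-hc)[1::-1])); ux=np.array([np.cos(np.radians(yaw)),np.sin(np.radians(yaw)),0])
print('yaw',yaw,'dist',np.linalg.norm((bc-hc)[:2]),'origins',bc-ux*.0725,hc+ux*.02)
o=(bc-ux*.0725+hc+ux*.02)/2; o[2]=0; 
g=o+ux*.012
print(rel([g[0],g[1],.12],frame(yaw)), rel([g[0],g[1],.0075],frame(yaw)))
E
```

```text
[[0.4937, -0.3019, 0.007], [0.5781, -0.3192, 0.007], [0.5742, -0.3393, 0.007], [0.4894, -0.3234, 0.007]]
[[0.3981, -0.2842, 0.028], [0.4961, -0.3033, 0.028], [0.4928, -0.321, 0.028], [0.3944, -0.3034, 0.028]]
yaw -11.487982318430719 dist 0.09027658659149373 origins [ 0.46277748 -0.30651576  0.007     ] [ 0.46495635 -0.30695858  0.028     ]
[ 8.100e-01  4.600e-01  1.304e+01 -1.000e-02 -0.000e+00  2.310e+00] [ 8.100e-01  4.700e-01  2.429e+01 -1.000e-02 -0.000e+00  2.310e+00]
```

```bash
python3 -m handwheel '[[[1,0.8,0.5,13,0,0,2.3],[1,0.8,0.5,13,0,0,2.3],[1,0.8,0.5,13,0,0,2.3],[1,0.8,0.5,18,0,0,2.3],[1,0.8,0.5,22,0,0,2.3],[1,0.8,0.5,23.5,0,0,2.3],[1,0.8,0.5,24.3,0,0,2.3],[1,0.8,0.5,24.3,0,0,2.3]]]'; python3 -m handwheel '[[[-1,0,0,0,0,0,0],[-1,0,0,0,0,0,0],[-1,0,0,0,0,0,0],[-1,0,0,0,0,0,0],[-1,0,0,0,0,0,0],[-1,0,0,0,0,0,0],[-1,0,0,0,0,0,0],[-1,0,0,0,0,0,0]]]'
```

```text
time_s: 3.65
eef_pos: [0.4757, -0.312, 0.0088]
eef_rot: [0.001, 0.995, -0.103, 0.001]
wrist_force: [-0.1, 0.4, -0.0]
opening: 0.999
grasp_force: 0.0
time_s: 4.65
eef_pos: [0.4751, -0.3116, 0.0078]
eef_rot: [0.0, 0.995, -0.103, 0.0]
wrist_force: [-0.2, 0.5, 5.6]
opening: 0.223
grasp_force: 59.6
```

```bash
cat >> h.py <<'E'
TIP=np.array([.103,0,.0038]) # underside of tip edge in tool frame
def slotR(yaw): # slot axes as columns
    return (R.from_euler('z',yaw,degrees=True)*R.from_euler('y',-36,degrees=True)).as_matrix()
def tippose(S,yaw,p,dpitch=0): # tool pose putting TIP at p (m, slot frame)
    Rt=frame(yaw,36+dpitch); w=S+slotR(yaw)@np.array(p); return w-Rt@TIP,Rt
E
python3 - <<'E'
from h import *
M=T(); print(rel([.47,-.30,.32],frame(-11.5)))
N=np.eye(4);N[:3,:3]=M[:3,:3];N[:3,3]=[.4751,-.3116,.3278]
p,Rt=tippose(np.array([.556,.150,.150]),86,[-.02,0,.1]); print(p, rel(p,Rt,N))
E
python3 -m handwheel '[[[-1,0,0,-5,0,0,0],[-1,0,0,-10,0,0,0],[-1,0,0,-16,0,0,0],[-1,0,0,-22,0,0,0],[-1,0,0,-28,0,0,0],[-1,0,0,-32,0,0,0],[-1,0,0,-32,0,0,0]]]'
```

```text
[-7.100e-01 -1.010e+00 -3.122e+01  3.000e-02 -4.000e-02 -3.100e-01]
[ 0.54480261 -0.01013018  0.16167838] [  0.64 -30.94  16.6   30.67  26.7  -94.22]
time_s: 5.52
eef_pos: [0.4759, -0.3123, 0.3309]
eef_rot: [0.002, 0.995, -0.103, 0.003]
wrist_force: [-0.6, -0.8, -2.3]
opening: 0.221
grasp_force: 59.2
```

```bash
python3 -m handwheel '[[[-1,0.6,-31,8,30.7,26.7,-94.2],[-1,0.6,-31,8,30.7,26.7,-94.2],[-1,0.6,-31,12,30.7,26.7,-94.2],[-1,0.6,-31,15,30.7,26.7,-94.2],[-1,0.6,-31,16.6,30.7,26.7,-94.2],[-1,0.6,-31,16.6,30.7,26.7,-94.2],[-1,0.6,-31,16.6,30.7,26.7,-94.2],[-1,0.6,-31,16.6,30.7,26.7,-94.2],[-1,0.6,-31,16.6,30.7,26.7,-94.2],[-1,0.6,-31,16.6,30.7,26.7,-94.2]]]'
python3 - <<'E'
from h import *
import pickle
p,Rt=tippose(np.array([.556,.150,.150]),86,[-.02,0,.1]); print(p, rel(p,Rt))
c=snap('wrist'); pickle.dump(c,open('w2.pkl','wb')); cv2.imwrite('pics/w2.png',c['frame']); print(c['fx'],c['fy'],np.array(c['hand_eye']).round(3).tolist(),status.get_obs()['q'].round(2))
E
```

```text
time_s: 6.78
eef_pos: [0.5426, -0.0087, 0.1587]
eef_rot: [-0.214, 0.695, 0.649, 0.226]
wrist_force: [0.1, -0.3, -1.0]
opening: 0.217
grasp_force: 59.3
[ 0.54480261 -0.01013018  0.16167838] [ 0.08  0.22 -0.31 -0.27 -0.21 -0.01]
376.1725410179234 376.1725410179234 [[0.0, -0.946, -0.325, 0.084], [1.0, 0.0, -0.001, -0.001], [0.001, -0.325, 0.946, -0.144], [0.0, 0.0, 0.0, 1.0]] [-0.56  0.32  1.73  0.55  1.45 -0.67]
```

View pics/w2.png

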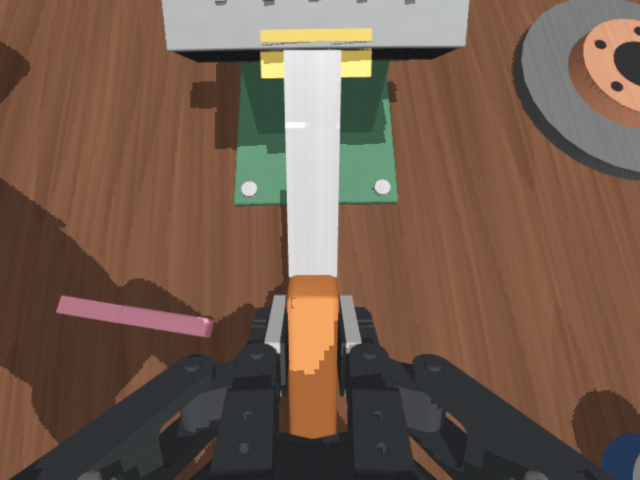

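The wrist view shows the blade tip at (284–340,52), the sill's outer edge at (261,78)–(371,76), and the cover's front edge at (168,50)–(466,46). The blade is nearly in line with the slot.

```bash
python3 - <<'E'
from h import *
import pickle
c=pickle.load(open('w2.pkl','rb')); H=np.array(c['hand_eye']); W=c['E']@np.linalg.inv(H)
L=mask(c,(22,100,80),(35,255,255),(255,50,283,90)); Rr=mask(c,(22,100,80),(35,255,255),(343,50,380,90))
P=np.r_[cloud(c,L),cloud(c,Rr)]
v,u=np.nonzero(L|Rr); print('sill px',u.min(),u.max(),v.min(),v.max())
ctr=P.mean(0); U,S,Vt=np.linalg.svd(P-ctr); print('sill plane n',Vt[2].round(3),'ctr',ctr.round(4),S.round(4))
for nm,q in [('sillouter',[(263,76),(282,76),(345,75),(370,74)]),('cover',[(172,46),(260,46),(372,45),(460,43)]),('covertop',[(200,10),(430,10)]),('tip',[(290,56),(312,56),(335,56)]),('blade',[(295,150),(330,150),(312,260)])]:
    X=deep(c,q); t=(X-W[:3,3])@W[:3,:3]
    print(nm,'world',X.round(4).tolist(),'\n   tool',t.round(4).tolist())
g=cv2.cvtColor(c['frame'],cv2.COLOR_BGR2GRAY); print('col312',g[40:70,312].tolist()); print('dep312',c['depth'][40:70,312].round(3).tolist())
E
```

```text
sill px 260 371 50 78
sill plane n [-0.048 -0.756 -0.653] ctr [0.555  0.1349 0.1457] [0.9712 0.6878 0.1662]
sillouter world [[0.5218, 0.1305, 0.1433], [0.5329, 0.1302, 0.1427], [0.5697, 0.1278, 0.1433], [0.5842, 0.127, 0.144]] 
   tool [[0.1018, -0.0301, 0.0937], [0.1018, -0.019, 0.0945], [0.1023, 0.0179, 0.0939], [0.1029, 0.0325, 0.0934]]
cover world [[0.4745, 0.1386, 0.1618], [0.5226, 0.1346, 0.1618], [0.5834, 0.1313, 0.1616], [0.6315, 0.1294, 0.1621]] 
   tool [[0.1166, -0.0779, 0.0819], [0.1161, -0.0296, 0.0813], [0.1167, 0.0313, 0.0817], [0.1182, 0.0794, 0.0819]]
covertop world [[0.4921, 0.1523, 0.1713], [0.615, 0.1444, 0.1706]] 
   tool [[0.1343, -0.0613, 0.0829], [0.1344, 0.0619, 0.0833]]
tip world [[0.5395, 0.0724, 0.2194], [0.5472, 0.073, 0.2182], [0.5552, 0.0726, 0.218]] 
   tool [[0.101, -0.0088, -0.0013], [0.1012, -0.0012, 0.0004], [0.1012, 0.0069, 0.0006]]
blade world [[0.539, 0.047, 0.1997], [0.5521, 0.0465, 0.199], [0.5428, 0.0105, 0.1748]] 
   tool [[0.0688, -0.0075, -0.0004], [0.0688, 0.0056, 0.0004], [0.025, -0.0012, -0.0016]]
col312 [212, 196, 186, 185, 185, 179, 161, 122, 77, 95, 194, 231, 234, 234, 234, 233, 233, 233, 233, 233, 232, 232, 232, 232, 232, 231, 231, 231, 231, 231]
dep312 [0.20100000500679016, 0.20100000500679016, 0.20200000703334808, 0.20100000500679016, 0.20200000703334808, 0.2029999941587448, 0.2029999941587448, 0.20200000703334808, 0.20499999821186066, 0.2150000035762787, 0.2150000035762787, 0.1289999932050705, 0.1289999932050705, 0.0, 0.1289999932050705, 0.1289999932050705, 0.12999999523162842, 0.12999999523162842, 0.12999999523162842, 0.12999999523162842, 0.12999999523162842, 0.12999999523162842, 0.12999999523162842, 0.13099999725818634, 0.13099999725818634, 0.13099999725818634, 0.13099999725818634, 0.13099999725818634, 0.12999999523162842, 0.13099999725818634]
```

```bash
python3 -m handwheel '[[[-1,0,0.1,3,0,0,-0.5],[-1,0.3,0.1,5,0,0,-0.5],[-1,0.3,0.1,7,0,0,-0.5],[-1,0.3,0.1,8,0,0,-0.5],[-1,0.3,0.1,8,0,0,-0.5],[-1,0.3,0.1,8,0,0,-0.5],[-1,0.3,0.1,8,0,0,-0.5]]]'
python3 - <<'E'
from h import *
import pickle
c=snap('wrist'); pickle.dump(c,open('w3.pkl','wb')); cv2.imwrite('pics/w3.png',cv2.resize(c['frame'][0:130,150:490],None,fx=2.2,fy=2.2)); print(status.get_obs()['wrist_force'],status.get_obs()['eef_pos'])
H=np.array(c['hand_eye']); W=c['E']@np.linalg.inv(H)
for nm,q in [('sill',[(245,58),(245,66),(390,58),(390,66)]),('cover',[(245,25),(390,25)]),('blade',[(300,60),(325,60)])]:
    X=deep(c,q); print(nm,((X-W[:3,3])@W[:3,:3]).round(4).tolist())
E
```

```text
time_s: 7.7
eef_pos: [0.5491, 0.0396, 0.099]
eef_rot: [-0.21, 0.693, 0.651, 0.227]
wrist_force: [0.2, -0.3, -2.1]
opening: 0.215
grasp_force: 59.5
[-0.2978227   0.01320861 -1.43695393] [0.54901875 0.03971543 0.09896125]
sill [[0.1024, -0.0272, 0.0158], [0.0996, -0.0275, 0.0166], [0.1026, 0.0293, 0.017], [0.0997, 0.0296, 0.0177]]
cover [[0.1117, -0.0247, 0.0038], [0.1122, 0.0266, 0.0062]]
blade [[0.0998, -0.0054, -0.0007], [0.0998, 0.0034, -0.0]]
```

View pics/w3.png

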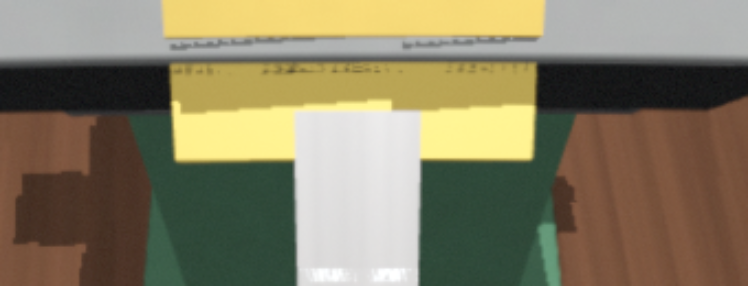

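The blade tip (crop 355,112) is over the yellow sill, which spans crop rows 62–160, and it is centred. The remaining gap to the sill is about 12 mm. I lower until it touches.

```bash
python3 -m handwheel '[[[-1,0,0,0.5,0,0,0],[-1,0,0,0.8,0,0,0],[-1,0,0,0.9,0,0,0],[-1,0,0,0.9,0,0,0]]]';python3 -m handwheel '[[[-1,0,0,0.1,0,0,0],[-1,0,0,0.15,0,0,0],[-1,0,0,0.15,0,0,0]]]';python3 -m handwheel '[[[-1,0,0,0.1,0,0,0],[-1,0,0,0.15,0,0,0],[-1,0,0,0.15,0,0,0]]]'
```

```text
time_s: 8.25
eef_pos: [0.5488, 0.0457, 0.091]
eef_rot: [-0.211, 0.693, 0.651, 0.227]
wrist_force: [1.3, -0.3, -1.9]
opening: 0.22
grasp_force: 59.5
time_s: 8.62
eef_pos: [0.549, 0.0464, 0.0899]
eef_rot: [-0.21, 0.693, 0.651, 0.227]
wrist_force: [0.2, 0.8, -1.9]
opening: 0.218
grasp_force: 59.5
time_s: 9.0
eef_pos: [0.5489, 0.0474, 0.0886]
eef_rot: [-0.21, 0.693, 0.651, 0.227]
wrist_force: [0.5, 0.2, -1.5]
opening: 0.218
grasp_force: 59.5
```

```bash
for i in 1 2; do python3 -m handwheel '[[[-1,0,0,0.1,0,0,0],[-1,0,0,0.1,0,0,0]]]' | grep -E 'pos|force'; done
python3 - <<'E'
from h import *
c=snap('wrist'); H=np.array(c['hand_eye']); W=c['E']@np.linalg.inv(H); cv2.imwrite('pics/w4.png',cv2.resize(c['frame'][0:130,150:490],None,fx=2.2,fy=2.2))
y=mask(c,(20,80,80),(35,255,255),(200,20,440,110)); v,u=np.nonzero(y); print(u.min(),u.max(),v.min(),v.max())
for a,b in [(225,290),(335,400)]:
  for r in range(30,80,6):
    X=deep(c,[(k,r) for k in range(a,b,5)]); t=(X-W[:3,3])@W[:3,:3]; print(a,r,np.median(t,0).round(4).tolist())
o=status.get_obs(); print(o['wrist_force'],o['torque'])
E
```

```text
eef_pos: [0.549, 0.048, 0.0878]
wrist_force: [1.2, 0.1, -2.0]
grasp_force: 59.5
eef_pos: [0.5492, 0.0484, 0.0872]
wrist_force: [-0.5, -2.0, 0.1]
grasp_force: 59.6
219 403 20 70
225 30 [0.1098, -0.0211, 0.0021]
225 36 [0.1079, -0.0209, 0.0021]
225 42 [0.106, -0.021, 0.002]
225 48 [0.104, -0.0212, 0.0018]
225 54 [0.1021, -0.0214, 0.0022]
225 60 [0.1001, -0.0214, 0.0021]
225 66 [0.0982, -0.0217, 0.0027]
225 72 [0.1026, -0.0324, 0.0774]
225 78 [0.0998, -0.0331, 0.0809]
335 30 [0.1099, 0.0173, 0.0028]
335 36 [0.1079, 0.0172, 0.0024]
335 42 [0.1061, 0.0174, 0.0029]
335 48 [0.1041, 0.0176, 0.0025]
335 54 [0.1021, 0.0175, 0.0021]
335 60 [0.1002, 0.0177, 0.0029]
335 66 [0.0982, 0.0177, 0.0024]
335 72 [0.1027, 0.0276, 0.0786]
335 78 [0.0999, 0.0282, 0.0819]
[ 0.30577091 -1.70711112 -0.54674149] [-0.30942026  0.05357103  0.0415557 ]
```

View pics/w4.png

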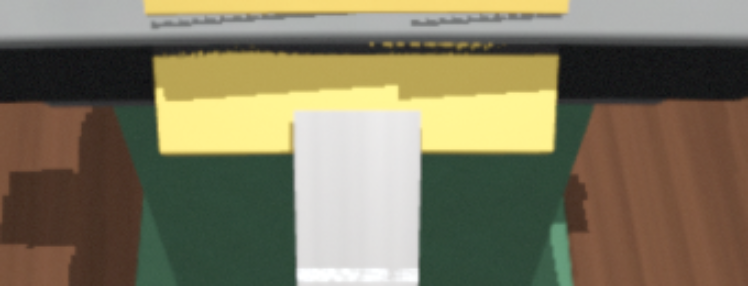

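The blade now rests on the sill: the force reading shows contact, and sill and blade depths agree. It is parallel and centred. I slide it in about 28 mm.

```bash
python3 -m handwheel '[[[-1,0.4,-0.1,-0.05,0,0,0],[-1,0.8,-0.1,-0.05,0,0,0],[-1,1.2,-0.1,-0.05,0,0,0],[-1,1.2,-0.1,-0.05,0,0,0]]]'; python3 -m handwheel '[[[-1,0.4,0,0,0,0,0],[-1,0.8,0,0,0,0,0],[-1,1.2,0,0,0,0,0],[-1,1.6,0,0,0,0,0],[-1,1.6,0,0,0,0,0]]]'
python3 - <<'E'
from h import *
c=snap('wrist'); H=np.array(c['hand_eye']); W=c['E']@np.linalg.inv(H); cv2.imwrite('pics/w5.png',c['frame'])
y=mask(c,(20,80,80),(35,255,255),(200,0,440,160)); v,u=np.nonzero(y); print(u.min(),u.max(),v.min(),v.max())
g=cv2.cvtColor(c['frame'],cv2.COLOR_BGR2GRAY); print(g[60:140:2,312].tolist(),g[60:140:2,240].tolist())
for r in range(60,130,5):
    X=deep(c,[(k,r) for k in (235,250,265,370,385)]); t=(X-W[:3,3])@W[:3,:3]; print(r,np.median(t,0).round(4).tolist())
E
```

```text
time_s: 10.05
eef_pos: [0.5487, 0.0583, 0.0948]
eef_rot: [-0.21, 0.693, 0.652, 0.227]
wrist_force: [0.4, -0.4, -1.4]
opening: 0.219
grasp_force: 59.5
time_s: 10.68
eef_pos: [0.5494, 0.0711, 0.1042]
eef_rot: [-0.21, 0.693, 0.652, 0.227]
wrist_force: [-0.4, 1.0, -0.8]
opening: 0.221
grasp_force: 59.5
225 412 82 159
[183, 182, 182, 182, 181, 182, 182, 183, 183, 182, 182, 206, 212, 213, 212, 212, 212, 211, 211, 211, 200, 183, 180, 182, 161, 131, 150, 150, 150, 149, 211, 238, 247, 246, 230, 224, 224, 225, 224, 224] [182, 181, 181, 182, 182, 182, 181, 181, 182, 182, 182, 197, 210, 209, 209, 209, 210, 210, 210, 209, 209, 188, 128, 154, 171, 131, 162, 164, 164, 162, 163, 162, 163, 163, 173, 233, 234, 233, 233, 234]
60 [0.0988, -0.0165, -0.0097]
65 [0.0973, -0.0165, -0.0097]
70 [0.0958, -0.0166, -0.0097]
75 [0.0942, -0.0167, -0.0095]
80 [0.0927, -0.0166, -0.01]
85 [0.091, -0.0166, -0.0112]
90 [0.0895, -0.0168, -0.0108]
95 [0.0879, -0.0167, -0.011]
100 [0.0864, -0.0169, -0.0116]
105 [0.0848, -0.0169, -0.01]
110 [0.0832, -0.0172, -0.0084]
115 [0.0813, -0.0187, 0.0033]
120 [0.0796, -0.0187, 0.0025]
125 [0.0778, -0.0189, 0.0025]
```

The cover's front edge is now at tool x = 83 mm and the tip at 103 mm, so the blade is 20 mm in. Next I work out the lifting arc about the hinge.

```bash
python3 - <<'E'
from h import *
c=np.array([.193,0,-.0048])
for f in (3,6,9,12,15,18,21,24,27,30,33):
    r=R.from_euler('y',-f,degrees=True); print(f,((c-r.apply(c))*100).round(2), 'plus lift', ((c-r.apply(c))*100+r.apply([0,0,-.4])).round(2))
E
python3 -m handwheel '[[[-1,0,0,-0.4,0,0,0],[-1,0,0,-0.4,0,0,0],[-1,0,0,-0.4,0,0,0]]]'
```

```text
3 [ 0.    0.   -1.01] plus lift [ 0.02  0.   -1.41]
6 [ 0.06  0.   -2.02] plus lift [ 0.1   0.   -2.42]
9 [ 0.16  0.   -3.03] plus lift [ 0.23  0.   -3.42]
12 [ 0.32  0.   -4.02] plus lift [ 0.41  0.   -4.41]
15 [ 0.53  0.   -5.01] plus lift [ 0.64  0.   -5.4 ]
18 [ 0.8   0.   -5.99] plus lift [ 0.92  0.   -6.37]
21 [ 1.11  0.   -6.95] plus lift [ 1.25  0.   -7.32]
24 [ 1.47  0.   -7.89] plus lift [ 1.64  0.   -8.26]
27 [ 1.89  0.   -8.81] plus lift [ 2.07  0.   -9.17]
30 [ 2.35  0.   -9.71] plus lift [  2.55   0.   -10.06]
33 [  2.85   0.   -10.59] plus lift [  3.07   0.   -10.92]
time_s: 11.1
eef_pos: [0.5493, 0.0684, 0.1072]
eef_rot: [-0.21, 0.693, 0.651, 0.227]
wrist_force: [-0.9, -0.9, -1.6]
opening: 0.219
grasp_force: 59.4
```

```bash
python3 -m handwheel '[[[-1,0,0,-0.5,0,-1.5,0],[-1,0,0,-1.0,0,-3,0],[-1,0.06,0,-2.0,0,-6,0],[-1,0.16,0,-3.0,0,-9,0],[-1,0.32,0,-4.0,0,-12,0],[-1,0.32,0,-4.0,0,-12,0]]]'
cat > look.py <<'E'
from h import *
import sys
c=snap('wrist'); H=np.array(c['hand_eye']); W=c['E']@np.linalg.inv(H); cv2.imwrite('pics/%s.png'%sys.argv[1],c['frame'])
u0=240
for r in range(5,130,6):
    t=(deep(c,[(k,r) for k in (225,235,245,385,395,405)])-W[:3,3]); print(r,np.median(t@W[:3,:3],0).round(4).tolist(),np.median(t+W[:3,3],0).round(4).tolist())
o=status.get_obs(); print(o['wrist_force'],o['torque'],o['q'].round(2))
E
python3 look.py w6
```

```text
time_s: 11.85
eef_pos: [0.5482, 0.048, 0.1426]
eef_rot: [-0.14, 0.712, 0.671, 0.154]
wrist_force: [1.1, 0.6, -2.4]
opening: 0.223
grasp_force: 59.4
5 [0.1151, -0.0003, -0.0076] [0.5539, 0.1502, 0.1963]
11 [0.1136, -0.0001, -0.0066] [0.554, 0.1486, 0.195]
17 [0.1116, -0.0002, -0.0079] [0.5538, 0.1468, 0.1952]
23 [0.1097, -0.0002, -0.0086] [0.5536, 0.1454, 0.1951]
29 [0.1082, -0.0001, -0.0076] [0.5536, 0.1435, 0.1935]
35 [0.1066, -0.0001, -0.0066] [0.5536, 0.1423, 0.1921]
41 [0.105, -0.0001, -0.0051] [0.5536, 0.1416, 0.19]
47 [0.1032, -0.0001, -0.005] [0.5535, 0.1397, 0.1891]
53 [0.1013, -0.0, -0.005] [0.5535, 0.1384, 0.1884]
59 [0.0994, -0.0002, -0.0056] [0.5532, 0.1365, 0.1879]
65 [0.0976, -0.0001, -0.0048] [0.5532, 0.135, 0.1867]
71 [0.0957, 0.0, -0.0054] [0.5532, 0.1331, 0.1866]
77 [0.0937, -0.0002, -0.0053] [0.5529, 0.1314, 0.1854]
83 [0.0918, -0.0124, -0.006] [0.5382, 0.129, 0.1854]
89 [0.0899, -0.0, -0.0057] [0.5528, 0.1278, 0.1843]
95 [0.0879, -0.0001, -0.0055] [0.5526, 0.1259, 0.1834]
101 [0.086, -0.0001, -0.0051] [0.5525, 0.124, 0.1824]
107 [0.084, -0.0002, -0.0047] [0.5524, 0.1226, 0.1812]
113 [0.08, 0.0001, 0.1813] [0.5537, 0.1925, 0.0091]
119 [0.0753, 0.0002, 0.1792] [0.5536, 0.1871, 0.0092]
125 [0.0706, 0.0137, 0.1777] [0.5691, 0.1823, 0.0089]
[-0.63046745  0.71831791 -1.40681653] [-0.28594698  0.05245119 -0.00205699] [-0.37  0.25  1.78  0.42  1.27 -0.47]
```

View pics/w6.png

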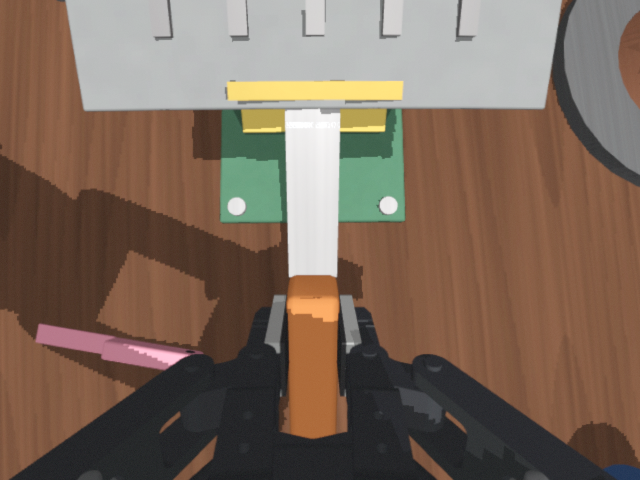

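The cover has risen about 10 degrees on the blade: its edge is at row 108, clear of the sill at row 120, and the blade still overlaps it by 20 mm. I continue along the arc.

```bash
python3 -m handwheel '[[[-1,0,0,-1.0,0,-3,0],[-1,0.06,0,-2.0,0,-6,0],[-1,0.16,0,-3.0,0,-9,0],[-1,0.32,0,-4.0,0,-12,0],[-1,0.53,0,-5.0,0,-15,0],[-1,0.8,0,-6.0,0,-18,0],[-1,1.1,0,-6.95,0,-21,0],[-1,1.5,0,-7.9,0,-24,0],[-1,1.5,0,-7.9,0,-24,0]]]'
python3 look.py w7 | awk 'NR%3==1||/^\[/'
```

```text
time_s: 13.02
eef_pos: [0.5461, 0.0297, 0.2194]
eef_rot: [0.001, 0.729, 0.685, 0.002]
wrist_force: [-0.1, 0.6, -3.1]
opening: 0.217
grasp_force: 59.3
5 [0.1146, -0.0, -0.008] [0.5532, 0.1442, 0.2276]
23 [0.1095, -0.0001, -0.0075] [0.5527, 0.139, 0.2271]
41 [0.1046, -0.0001, -0.005] [0.5524, 0.1341, 0.2248]
59 [0.0991, -0.0001, -0.0048] [0.5521, 0.1285, 0.2245]
77 [0.0933, -0.0002, -0.0061] [0.5517, 0.1227, 0.2257]
95 [0.0875, -0.0001, -0.005] [0.5514, 0.1171, 0.2247]
113 [0.0793, 0.0012, 0.2118] [0.5529, 0.109, 0.008]
[-0.44131414  0.01464292 -2.04651094] [ 0.02938141  0.00194026 -0.0350855 ] [-0.16  0.13  1.69  0.    1.32 -0.1 ]
```

The cover is about 36 degrees open and level, with the blade flat under it. I keep the blade level and sweep its tip round the hinge to swing the cover back.

```bash
python3 -m handwheel '[[[-1,0.04,0,-0.8,0,0,0],[-1,0.14,0,-1.56,0,0,0],[-1,0.31,0,-2.33,0,0,0],[-1,0.54,0,-3.08,0,0,0],[-1,0.84,0,-3.8,0,0,0],[-1,1.2,0,-4.5,0,0,0],[-1,1.63,0,-5.16,0,0,0],[-1,2.1,0,-5.8,0,0,0],[-1,2.1,0,-5.8,0,0,0]]]'; python3 - <<'E'
from h import *
c=snap('side'); cv2.imwrite('pics/s2.png',cv2.resize(c['frame'][100:280,220:400],None,fx=3,fy=3))
E
```

```text
time_s: 14.2
eef_pos: [0.5478, 0.0508, 0.2786]
eef_rot: [0.002, 0.729, 0.685, 0.003]
wrist_force: [0.3, -1.8, -2.2]
opening: 0.217
grasp_force: 59.4
```

View pics/s2.png

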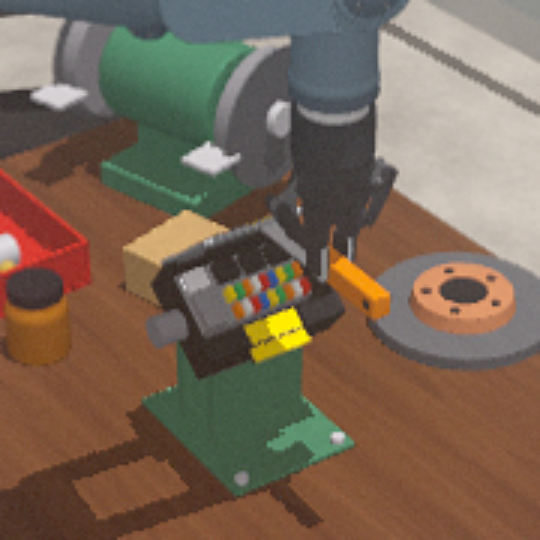

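The side view shows the fuses exposed and the cover raised, with the blade pushing on its underside. I continue to the stop.

```bash
python3 -m handwheel '[[[-1,0.5,0,-0.6,0,0,0],[-1,1.1,0,-1.1,0,0,0],[-1,1.7,0,-1.55,0,0,0],[-1,2.4,0,-2.0,0,0,0],[-1,3.1,0,-2.35,0,0,0],[-1,3.8,0,-2.7,0,0,0],[-1,4.5,0,-2.9,0,0,0],[-1,5.1,0,-3.0,0,0,0],[-1,5.1,0,-3.0,0,0,0]]]'; python3 -m handwheel '[[[-1,0.3,0,0,0,0,0],[-1,0.5,0,0,0,0,0],[-1,0.5,0,0,0,0,0]]]';
```

```text
time_s: 15.38
eef_pos: [0.5505, 0.1021, 0.3078]
eef_rot: [0.001, 0.729, 0.685, 0.002]
wrist_force: [-0.4, 0.8, -2.1]
opening: 0.215
grasp_force: 59.5
time_s: 15.75
eef_pos: [0.5507, 0.105, 0.3077]
eef_rot: [0.002, 0.729, 0.684, 0.001]
wrist_force: [-1.3, -7.4, 0.4]
opening: 0.22
grasp_force: 59.7
```

```bash
for i in 1 2; do python3 -m handwheel '[[[-1,0.2,0,0,0,0,0],[-1,0.2,0,0,0,0,0],[-1,0.2,0,0,0,0,0]]]' | grep -E 'pos|wrist'; done; python3 - <<'E'
from h import *
c=snap('top'); X=[]
g=c['frame'][170:270,210:310]; cv2.imwrite('pics/t2.png',cv2.resize(g,None,fx=5,fy=5))
P=cloud(c,mask(c,(0,0,0),(180,255,255),(215,175,300,265))); P=P[(P[:,2]>.24)&(P[:,2]<.36)&(abs(P[:,0]-.555)<.09)&(P[:,1]>.15)]
for z in np.arange(.24,.36,.015):
    q=P[(P[:,2]>=z)&(P[:,2]<z+.015)]; print(z.round(3),len(q),np.median(q,0).round(3) if len(q) else '')
E
```

```text
eef_pos: [0.5508, 0.1052, 0.3079]
wrist_force: [-3.2, -13.0, 1.4]
eef_pos: [0.5509, 0.1054, 0.3081]
wrist_force: [-3.8, -19.2, 2.5]
0.24 0 
0.255 0 
0.27 0 
0.285 0 
0.3 108 [0.554 0.183 0.307]
0.315 0 
0.33 0 
0.345 0
```

View pics/t2.png

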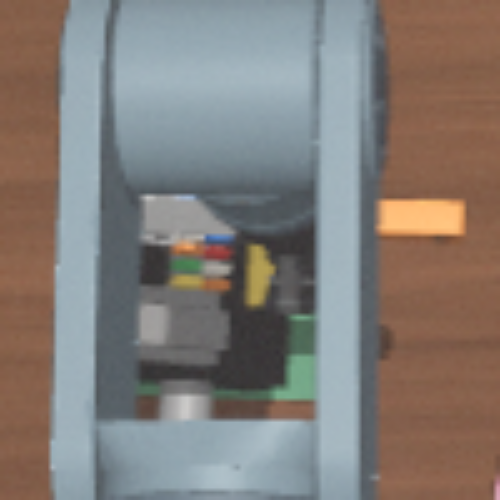

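The force climbs steeply (19 N) with no further movement, so the cover is at its stop. The top view shows the open box with its fuses clear. I retreat and carry the blade back over the mat.

```bash
python3 -m handwheel '[[[-1,-2,0,0,0,0,0],[-1,-5,0,0,0,0,0],[-1,-9,0,0,0,0,0],[-1,-13,0,0,0,0,0],[-1,-13,0,0,0,0,0]]]'; python3 - <<'E'
from h import *
print(rel([.4751,-.3116,.15],frame(-11.5)))
E
```

```text
time_s: 17.18
eef_pos: [0.5427, -0.0218, 0.3073]
eef_rot: [0.001, 0.73, 0.683, 0.002]
wrist_force: [-0.9, 0.2, -1.5]
opening: 0.223
grasp_force: 59.5
[-2.939e+01 -4.890e+00  1.565e+01  8.000e-02 -2.800e-01  9.770e+01]
```

```bash
python3 -m handwheel '[[[-1,-29.4,-4.9,0,0,0,97.7],[-1,-29.4,-4.9,0,0,0,97.7],[-1,-29.4,-4.9,0,0,0,97.7],[-1,-29.4,-4.9,5,0,0,97.7],[-1,-29.4,-4.9,10,0,0,97.7],[-1,-29.4,-4.9,15.6,0,0,97.7],[-1,-29.4,-4.9,15.6,0,0,97.7],[-1,-29.4,-4.9,15.6,0,0,97.7],[-1,-29.4,-4.9,15.6,0,0,97.7],[-1,-29.4,-4.9,15.6,0,0,97.7]]]'; python3 - <<'E'
from h import *
print(rel([.4751,-.3116,.011],frame(-11.5)))
c=snap('wrist'); H=np.array(c['hand_eye']); W=c['E']@np.linalg.inv(H)
m=mask(c,(100,80,40),(125,255,255),(60,0,640,300)); X=cloud(c,m); print('mat',m.sum()//255,X.min(0).round(3),X.max(0).round(3))
for r in range(60,260,40):
    t=deep(c,[(k,r) for k in (305,312,320)]); print(r,np.median((t-W[:3,3])@W[:3,:3],0).round(4))
E
```

```text
time_s: 18.42
eef_pos: [0.4767, -0.3092, 0.1509]
eef_rot: [-0.001, 0.995, -0.098, 0.002]
wrist_force: [-1.2, 0.1, -0.9]
opening: 0.22
grasp_force: 59.5
[-0.17  0.31 13.99 -0.15 -0.25  0.27]
mat 49267 [ 0.391 -0.409  0.002] [ 0.623 -0.154  0.295]
60 [0.0991 0.0006 0.0002]
100 [0.0858 0.0006 0.0005]
140 [0.0717 0.0006 0.0005]
180 [ 0.0568  0.0006 -0.    ]
220 [ 0.0409  0.0006 -0.0002]
```

The blade has not slipped in the grip. I lower it, ending by touch.

```bash
python3 -m handwheel '[[[-1,-0.1,0.2,5,0,0,0],[-1,-0.1,0.2,10,0,0,0],[-1,-0.1,0.2,13,0,0,0],[-1,-0.1,0.2,13.8,0,0,0],[-1,-0.1,0.2,13.8,0,0,0],[-1,-0.1,0.2,13.8,0,0,0]]]'; for i in 1 2 3; do python3 -m handwheel '[[[-1,0,0,0.1,0,0,0],[-1,0,0,0.1,0,0,0]]]' | grep -E 'pos|wrist|rot'; done
```

```text
time_s: 19.23
eef_pos: [0.4765, -0.3127, 0.0149]
eef_rot: [0.0, 0.995, -0.098, 0.003]
wrist_force: [0.1, -0.1, -0.9]
opening: 0.216
grasp_force: 59.5
eef_pos: [0.4757, -0.312, 0.0129]
eef_rot: [-0.0, 0.995, -0.098, 0.003]
wrist_force: [0.2, -0.4, -2.0]
eef_pos: [0.4753, -0.3116, 0.0111]
eef_rot: [-0.001, 0.995, -0.098, 0.002]
wrist_force: [0.3, -0.0, -1.3]
eef_pos: [0.4753, -0.3116, 0.01]
eef_rot: [-0.001, 0.995, -0.098, 0.002]
wrist_force: [-1.1, 0.5, -1.5]
```

```bash
for i in 1 2 3; do python3 -m handwheel '[[[-1,0,0,0.1,0,0,0],[-1,0,0,0.1,0,0,0],[-1,0,0,0.1,0,0,0]]]' | grep -E 'pos|wrist'; done
```

```text
eef_pos: [0.4754, -0.3117, 0.0091]
wrist_force: [-0.8, -0.2, -1.8]
eef_pos: [0.4754, -0.3117, 0.0081]
wrist_force: [-0.8, 0.7, -1.7]
eef_pos: [0.4755, -0.3118, 0.0078]
wrist_force: [-1.7, 1.7, 5.0]
```

Contact: 5 N upward at the same height as at the grasp. I release and rise.

```bash
python3 -m handwheel '[[[0.6,0,0,0,0,0,0],[0.6,0,0,0,0,0,0],[0.6,0,0,0,0,0,0],[0.6,0,0,0,0,0,0],[0.6,0,0,0,0,0,0]]]'; python3 -m handwheel '[[[0.6,0,0,-2,0,0,0],[0.6,0,0,-6,0,0,0],[0.6,0,0,-12,0,0,0],[0.6,0,0,-18,0,0,0],[0.6,0,0,-24,0,0,0],[0.6,0,0,-24,0,0,0],[0.6,0,0,-24,0,0,0]]]'
python3 - <<'E'
from h import *
c=snap('wrist')
m=mask(c,(0,0,200),(180,30,255),(300,60,345,172)); r=rect(m); print('blade',plane(c,cv2.boxPoints(r),.007).round(4).tolist())
m=mask(c,(8,120,80),(25,255,255),(295,165,340,275)); m=cv2.morphologyEx(m,cv2.MORPH_OPEN,np.ones((3,3))); P=cloud(c,m);print('handle',cv2.boxPoints(rect(m)).round(0).tolist(),P.mean(0).round(3))
t=snap('top'); P=cloud(t,mask(t,(0,0,0),(180,255,255),(200,170,300,265))); P=P[(P[:,2]>.225)&(P[:,2]<.36)]
print(len(P),P.min(0).round(3),P.max(0).round(3))
if len(P)>10:
    a=np.polyfit(P[:,2],P[:,1],1); print('cover dy/dz',a, np.degrees(np.arctan(a[0])))
s=snap('side')
import pickle
for n,k in (('top',t),('side',s)):
    o=pickle.load(open(n+'0.pkl','rb')); d=cv2.absdiff(o['frame'],k['frame']).max(2); b=cv2.morphologyEx((d>50).astype(np.uint8),cv2.MORPH_OPEN,np.ones((3,3)))
    _,_,st,_=cv2.connectedComponentsWithStats(b); print(n,[x.tolist() for x in st[1:] if x[4]>12])
E
```

```text
time_s: 21.72
eef_pos: [0.4754, -0.3117, 0.0071]
eef_rot: [-0.001, 0.995, -0.099, 0.002]
wrist_force: [0.6, -0.2, 0.1]
opening: 0.802
grasp_force: 0.0
time_s: 22.6
eef_pos: [0.4742, -0.3117, 0.248]
eef_rot: [-0.0, 0.995, -0.098, 0.003]
wrist_force: [0.6, -0.2, -0.6]
opening: 0.803
grasp_force: 0.0
blade [[0.5779, -0.3231, 0.007], [0.574, -0.3428, 0.007], [0.4951, -0.3277, 0.007], [0.4993, -0.3067, 0.007]]
handle [[303.0, 178.0], [321.0, 178.0], [321.0, 272.0], [303.0, 272.0]] [ 0.441 -0.304  0.029]
158 [0.476 0.2   0.225] [0.638 0.231 0.337]
cover dy/dz [-0.22298207  0.28021046] -12.570288336154647
top [[233, 190, 38, 58, 1393], [198, 192, 289, 255, 16566], [414, 225, 28, 24, 314], [391, 227, 20, 44, 348], [359, 244, 31, 34, 635], [387, 264, 4, 4, 16], [305, 303, 17, 12, 87], [329, 306, 11, 11, 54], [299, 312, 6, 4, 21], [310, 312, 5, 5, 19], [254, 326, 5, 4, 17], [310, 329, 8, 6, 37], [259, 331, 11, 10, 45], [307, 336, 5, 6, 26], [53, 343, 168, 137, 7690], [129, 371, 9, 5, 32], [335, 371, 6, 4, 20], [33, 374, 39, 53, 1145], [72, 380, 8, 11, 62], [154, 414, 7, 4, 21], [294, 418, 7, 1
[... 390 characters left out ...]
8], [327, 135, 7, 7, 27], [403, 134, 12, 5, 45], [169, 145, 49, 94, 2338], [309, 145, 6, 6, 33], [286, 149, 12, 7, 50], [155, 160, 6, 4, 19], [273, 163, 62, 57, 1749], [155, 172, 12, 6, 46], [105, 174, 15, 7, 45], [157, 189, 13, 7, 47], [376, 188, 8, 4, 26], [155, 206, 17, 8, 61], [401, 210, 24, 11, 121], [159, 215, 11, 9, 64], [382, 222, 39, 47, 1134], [118, 231, 10, 12, 62], [184, 242, 18, 39, 386], [175, 254, 6, 12, 60], [414, 256, 4, 5, 17], [404, 270, 16, 11, 107], [404, 282, 8, 5, 31], [128, 308, 5, 4, 16], [354, 315, 13, 9, 70], [329, 320, 37, 29, 389], [369, 331, 6, 8, 30], [357, 332, 9, 5, 30], [365, 341, 19, 9, 115], [131, 366, 8, 6, 36], [134, 373, 9, 5, 35], [52, 466, 8, 14, 52]]
```

The blade lies flat on the mat at its old spot. The cover is upright at its stop, with its edge about 0.335 m high. The robot touches nothing.

```bash
python3 -c "
from bench import ctrl; print(ctrl.hand_in())"
```

```text
the job is handed in; nothing more can be done
None
```

The job is handed in: the blade lifted the cover to about 36° from 20 mm inside the slot, then pushed it back to its stop, and now lies flat at its old spot on the blue mat; the gripper never touched the cover, and no other object was handled, though I did not separately confirm each one's position at the end.

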